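# Let a brass pin out of the lever feeder and ease its lid shut

## Task

Press the red paddle of the pin feeder all the way down with the fingertips, so that its yellow lid lifts and the brass pin rolls out into the tray in front, and hold it down until the pin has come to rest there. Then ease the paddle slowly back up, so that the lid settles shut without slamming, and move clear. Work the lid only by the paddle, do not touch or pick up the pin, and leave the handle blank, the green stone and the marker beside it where they are.

Things in the scene. Friction and masses are not known exactly. Their poses are not given: they have to be found in the camera images.
- feeder: Blue pin feeder fixed to the table, 215 x 125 x 110 mm, lid shut. Origin on the table, 27 mm behind its middle; its front (tray) looks along its -x, y is its left, z up. Tray: x -125 to -30 mm, inside walls at y +-48, lip 42 mm high. Lidded hopper behind it, x -30 to 77. A steel floor slopes 12 degrees down from the back to the lip. The lever is on its right (-y) side.
- paddle_top (a point): Middle of the top face of the red ribbed paddle (50 along x, 46 along y, 7 mm thick) on the lever; moves with it. At rest 84 mm above the table, 113 mm ahead (-x) and 135 mm right (-y) of the feeder's origin; fully pressed 44 mm up, having gone straight down to within 3 mm. 4 to 8 N hold it down; it springs back if let go. Hopper wall 82 mm to its left; nothing above it.
- feeder_lever (a joint): Lever angle, rad: 0 at rest (paddle up), 0.35 at the lower stop. Axis 60 mm above the table, along the feeder's y, 113 mm behind the paddle's middle. The paddle tips from 10 degrees front-up at rest to 10 degrees front-down.
- feeder_lid (a joint): Angle of the yellow lid (108 x 116 mm), rad: 0 shut, 0.9 fully open; 2.57 times the lever's. Hinged at the feeder's back, 98 mm up; the flap at its front holds the pin back. Open, its top is 190 mm above the table. Coming down faster than 2.5 rad/s (paddle rising over 0.11 m/s) counts as a slam; letting go of a pressed paddle slams it.
- pin_center (a point): Centre of the loose brass pin, a rod 12 mm thick and 85 mm long lying along the feeder's y. It starts behind the flap, about 22 mm ahead of the feeder's origin and 40 mm up; once let out it rolls by itself to the front lip and lies about 119 mm ahead of the origin, 19 mm up.
- pale_handle: Loose pale wooden handle blank, 118 x 23 x 19 mm, lying to the right of the paddle (bystander). Origin at the centre of its underside, its length along its own y.
- green_stone: Loose green sharpening stone, 108 x 46 x 22 mm, lying to the left of the hopper (bystander). Origin at the centre of its underside, its length along its own y.
- red_marker: Loose white marker with a red cap, 124 mm long, 13 mm thick, lying to the left of the tray (bystander). Origin in the middle of its underside, its length along its own x.

How it is judged:
By the outcome, as a careful person would: the job done as asked, in the order asked, and still so for the second after the job is handed in, with the robot touching nothing.
It also fails if it takes over 38 s, if anything falls off the work surface, if the arm or the gripper's body presses on something with over 40 N, if the wrist force passes 120 N, or if a joint passes its speed limit or range.

## Robot

A 6-joint arm with a two-finger parallel gripper is mounted at the origin on a cart in front of the work surface, level with it; the furniture and walls round the work are solid. World frame = base frame: x ahead of the robot, y to its left, z up, the work surface at z = 0. Lengths are in mm, angles in rad, forces in N, time in s.
With the tool pointing down it reaches from about 300 to 775 mm from the base axis. Payload 14.6 kg.
Tool frame: the origin (TCP) lies midway between the tips of the shut fingers; the grasp point (between the pads) lies 19 mm behind it; z points along the fingers, y is the line along which they close (so a half turn about z gives the same grasp; the last joint's range is limited). The gripper opens to 94 mm and grips with 3 to 60 N. Pads are 16 mm wide; open, the fingers measure 119 mm over their backs; the gripper's body (75 mm by 177 mm) begins 78 mm behind the grasp point.
Start: joints at [-1.311, 0.3, 1.521, -0, 1.321, -0.067], TCP at [176.55, -520.883, 167.046] pointing down, gripper open.
Joint ranges: [-3.03, 3.03], [-0.79, 2.21], [0.23, 2.52], [-1.04, 4.18], [0, 3.07], [-2.55, 2.55]. Speed limits (rad/s): [2.22, 2.22, 2.57, 3.14, 3.14, 3.14].

## Interface

Orientations are given as [roll, pitch, yaw] about the fixed x, y, z axes, in that order (R = Rz(yaw) Ry(pitch) Rx(roll)).
In Python, from cell import manip, camera gives the robot as it stands.
- The arm moves only by the tool move_arm, never from a script. Its arguments are lists of equal length, an entry for each row: "dp": the shift along the world's x, y, z in mm, a list of three; "rotation": the turn, a rotation vector about the world's x, y, z in rad, a list of three; "hand": the opening, from 0 (shut) to 1 (fully open). A call has 1 to 10 rows; each row shifts and turns the commanded pose from where the row before left it; what a row does not reach is not made up. A row lasts 1/8 s, in which the tool goes at most 62.5 mm and 10.7 degrees, less where a joint would pass 70% of its speed; a pose out of reach is approached as far as the arm can. A call with a gripper value outside its range is refused whole. The fingers move at their own pace and stop on an object; "newtons" is the grip in N (left out, the last holds). Time passes only in rows, so rows that do not move let the fingers close. It gives the time, the measured TCP pose, the force, the opening and the grip force at its end, in the units of the state.
- manip.read_state(): the state, without advancing time (a new reading comes with each control period).
- camera(name): name is "side" or "top" or "wrist"; returns a dict with "image" (384x512x3 uint8, red, green, blue), "fx", "fy", "cx", "cy" (pixels), "R" (3x3) and "t" (3): a world point X has camera coordinates R X + t; the wrist camera has in their place "mount" (4x4, takes a point from camera to tool coordinates, whose origin is the TCP and whose axes are the flange's). Camera axes: x right, y down, z forward; pixel columns grow to the right and rows downward; lengths in mm; the calibration is good to about 2 mm. A picture is of the moment at which its call begins: read the wrist's pose just before it. There is no depth.
- manip.sign_off(): hands the job in; it is judged then, once.
The state is a dict: "clock": time; "joints": joint angles; "qd": joint speeds; "effort": joint torques, N m; "eef_pos": TCP position; "eef_rot": TCP orientation; "wrist_force": force on the tool from outside, world axes, zero at the start; "moment": the same for the moment, N m; "finger_gap": finger opening in mm; "finger_force": force on a finger pad.
Only numpy, scipy, OpenCV 4.12 (cv2) and the standard library are available. Lean on these libraries where they do the work, as an engineer would, in place of code of your own. Each camera call takes 0.05 s, during which the arm holds its last target. There are 200 camera calls.

## Working session

There is one attempt and no reset: what is moved stays moved. The work goes in short steps, Python scripts to look and compute and a tool call to move; the robot and the scene stay as the last step left them, time stands still between calls to the robot, and variables do not carry over. Pictures are saved under pics/ and viewed, at most 11 in all, crops included, and the job is handed in when it is done.

Besides the shell and the picture viewer there is one more tool, called after "Emit:" by a JSON object that holds its "name" and its "arguments". move_arm: Moves the arm, as the interface text tells. Its arguments: {"type":"object","properties":{"dp":{"type":"array","items":{"type":"array","items":{"type":"number"}}},"rotation":{"type":"array","items":{"type":"array","items":{"type":"number"}}},"hand":{"type":"array","items":{"type":"number"}},"newtons":{"type":"number"}},"required":["dp","rotation","hand"]}

```bash
mkdir -p pics; python3 - <<'E'
from cell import manip,camera
import cv2,pickle
s=manip.read_state();print({k:s[k] for k in("clock","eef_pos","eef_rot","wrist_force","finger_gap")})
d={}
for n in("top","side"):
    c=camera(n);d[n]=c;cv2.imwrite(f"pics/{n}0.png",cv2.resize(c["image"][:,:,::-1],(800,600),interpolation=cv2.INTER_CUBIC))
pickle.dump(d,open("c.pkl","wb"))
E
```

```text
{'clock': 0.0, 'eef_pos': array([ 176.47061689, -520.6109887 ,  166.50225891]), 'eef_rot': array([-3.14047335e+00, -6.19894857e-05,  3.26813358e-01]), 'wrist_force': array([-0.35250693,  1.11404495,  0.44916606]), 'finger_gap': 94.17226563092039}
```

View pics/top0.png

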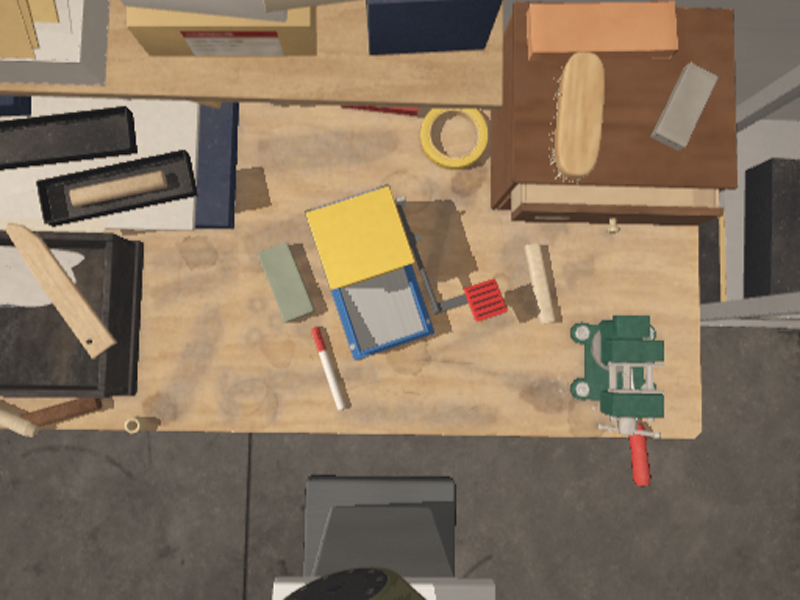

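View pics/side0.png

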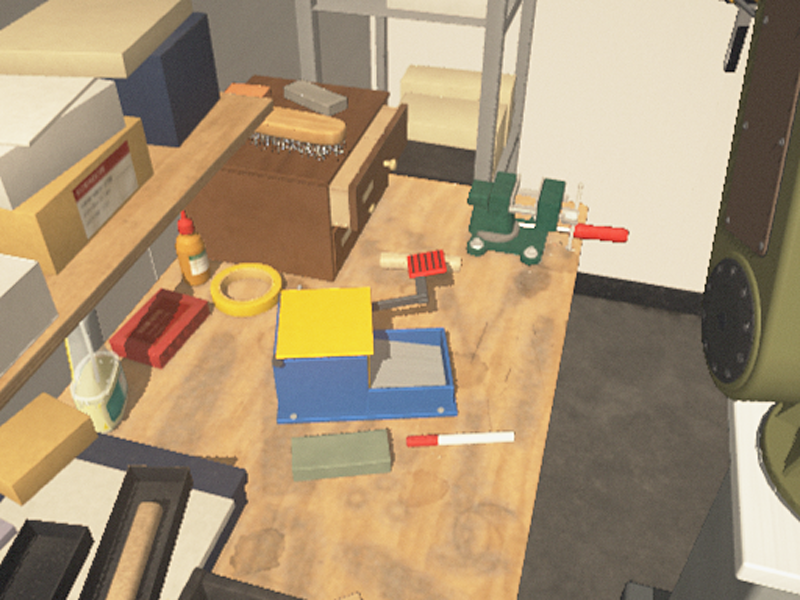

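The top view shows the paddle at (485,300), with lid corners at (306,211), (389,185), (415,262) and (333,289). The side view shows the paddle at (427,264), with the lid at (281,290), (370,289), (373,354) and (277,357). The handle lies to the right of the paddle and the vise is further right.

```bash
cat > h.py <<'E'
import pickle,numpy as np
C=pickle.load(open("c.pkl","rb"));K=1.5625
def proj(n,X):
    c=C[n];p=np.asarray(X)@np.array(c["R"]).T+np.array(c["t"])
    return np.stack([c["fx"]*p[:,0]/p[:,2]+c["cx"],c["fy"]*p[:,1]/p[:,2]+c["cy"]],1)*K
def ray(n,u,z):
    c=C[n];R=np.array(c["R"]);o=-R.T@np.array(c["t"])
    d=R.T@np.array([(u[0]/K-c["cx"])/c["fx"],(u[1]/K-c["cy"])/c["fy"],1]);return o+d*(z-o[2])/d[2]
E
python3 - <<'E'
from h import *
from scipy.optimize import least_squares
def L(h): return [[77,58,h],[77,-58,h],[-31,-58,h],[-31,58,h],[-113,-135,84]]
T=np.array([[306,211],[389,185],[415,262],[333,289],[485,300]]);S=np.array([[281,290],[370,289],[277,357],[427,264]])
def W(q):
    c,s=np.cos(q[2]),np.sin(q[2]);return np.array(L(q[3]))@np.array([[c,s,0],[-s,c,0],[0,0,1]])+[q[0],q[1],0]
def f(q):
    w=W(q);return np.r_[(proj("top",w)-T).ravel(),(proj("side",w)[[1,2,3,4]]-np.array([[281,290],[373,354],[277,357],[427,264]])).ravel()] if 0 else (proj("top",w)-T).ravel()
p0=ray("top",(360,240),100);print(p0)
for y in(0.3,-0.3):
    r=least_squares(f,[p0[0],p0[1],y,106]);print(r.x,r.cost,W(r.x)[4]);print(r.fun.reshape(-1,2).round(1).tolist())
    print(proj("side",W(r.x)).round().tolist())
print("paddle top",ray("top",(485,300),84),"side",ray("side",(427,264),84))
print("handle",[ray("top",u,19).round() for u in((532,245),(547,321))],"vise",[ray("top",u,60).round() for u in((575,330),(575,390),(615,320))])
print("drawer",ray("top",(512,215),150))
E
```

```text
[628.18811906  43.07972604 100.        ]
[6.12478709e+02 3.51858862e+01 3.42054312e-01 9.45630692e+01] 5.858468399521772 [ 551.30718982 -129.8960487    84.        ]
[[0.4, 0.8], [-0.4, 0.3], [-0.7, -1.3], [-1.4, -0.9], [2.1, 1.1]]
[[271.0, 363.0], [278.0, 297.0], [366.0, 293.0], [369.0, 359.0], [426.0, 260.0]]
[6.12478707e+02 3.51858855e+01 3.42054318e-01 9.45630784e+01] 5.858468399521948 [ 551.30718917 -129.89604975   84.        ]
[[0.4, 0.8], [-0.4, 0.3], [-0.7, -1.3], [-1.4, -0.9], [2.1, 1.1]]
[[271.0, 363.0], [278.0, 297.0], [366.0, 293.0], [369.0, 359.0], [426.0, 260.0]]
paddle top [ 552.70828348 -126.98582517   84.        ] side [ 548.28428206 -121.8886248    84.        ]
handle [array([ 640., -207.,   19.]), array([ 529., -229.,   19.])] vise [array([ 515., -257.,   60.]), array([ 432., -257.,   60.]), array([ 530., -314.,   60.])]
drawer [ 655.88180406 -148.9960475   150.        ]
```

Emit:
{"name": "move_arm", "arguments": {"dp": [[0,0,40],[0,0,40],[20,20,20],[40,42,0],[40,42,0],[40,42,0],[40,42,0],[40,42,0],[40,42,0],[0,0,0]], "rotation": [[0,0,0],[0,0,0],[0,0,0],[0,0,0],[0,0,0],[0,0,0],[0,0,0],[0,0,0],[0,0,0],[0,0,0.015]], "hand": [0,0,0,0,0,0,0,0,0,0], "newtons": 20}}

```text
clock: 1.35
eef_pos: [438.2, -246.3, 266.6]
eef_rot: [-3.141, 0.0, 0.347]
wrist_force: [-0.2, -0.5, 0.1]
finger_gap: 0.4
finger_force: 0.0
```

Emit:
{"name": "move_arm", "arguments": {"dp": [[38,40,0],[38,40,0],[37,39,0],[0,0,-40],[0,0,-40],[0,0,-40],[0,0,0]], "rotation": [[0,0,0],[0,0,0],[0,0,0],[0,0,0],[0,0,0],[0,0,0],[0,0,0]], "hand": [0,0,0,0,0,0,0]}}

```text
clock: 2.22
eef_pos: [547.9, -130.3, 144.7]
eef_rot: [-3.138, 0.004, 0.341]
wrist_force: [-0.0, -0.2, 0.6]
finger_gap: 0.7
finger_force: 0.0
```

```bash
python3 - <<'E'
from cell import manip,camera
import cv2,numpy as np
s=manip.read_state();print(s["eef_pos"])
c=camera("wrist");print(c["mount"])
w=cv2.resize(c["image"][:,:,::-1],(560,420));a=camera("side")["image"][120:220,200:333,::-1]
cv2.imwrite("pics/w1.png",w);cv2.imwrite("pics/s1.png",cv2.resize(a,(798,600),interpolation=cv2.INTER_CUBIC))
E
```

```text
[ 547.85151125 -130.27003351  144.66008292]
[[ 6.33540899e-05 -9.73929791e-01 -2.26849637e-01  6.45198729e+01]
 [ 9.99999942e-01  1.37669099e-04 -3.11774579e-04 -3.20083636e-01]
 [ 3.34876736e-04 -2.26849604e-01  9.73929743e-01 -2.17255698e+02]
 [ 0.00000000e+00  0.00000000e+00  0.00000000e+00  1.00000000e+00]]
```

View pics/w1.png

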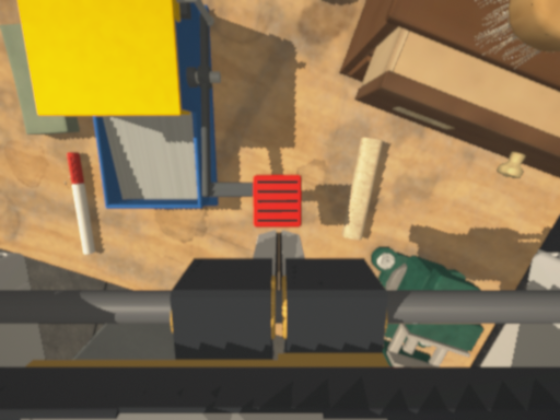

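View pics/s1.png

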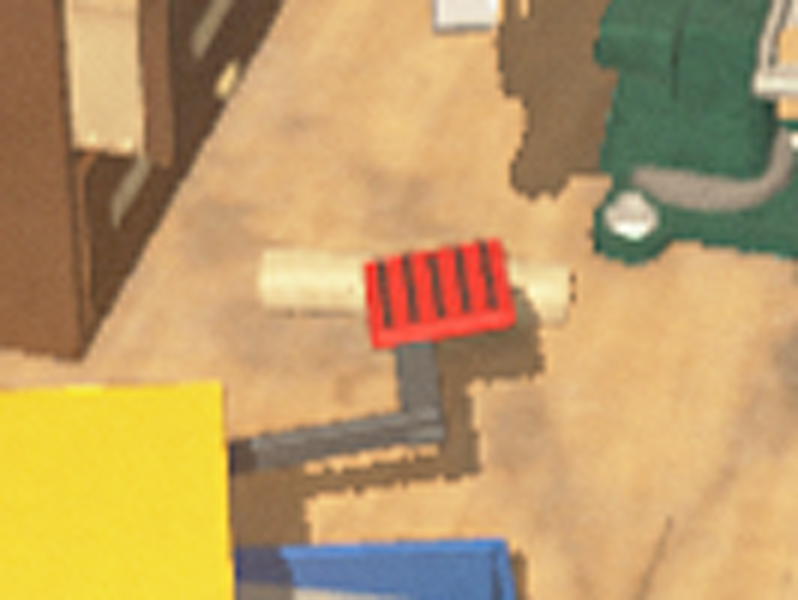

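The wrist view shows the paddle centre at (277,200), with the shut fingertips at about (280,237). The side crop shows no gripper over the paddle at (440,295), so I need a check.

```bash
python3 - <<'E'
from cell import manip,camera
from h import *
import cv2
from scipy.spatial.transform import Rotation as Ro
s=manip.read_state();c=camera("wrist");M=np.array(c["mount"])
R=Ro.from_euler("xyz",s["eef_rot"]).as_matrix();o=R@M[:3,3]+s["eef_pos"]
def wr(u,z):
    k=512/560;d=R@M[:3,:3]@np.array([(u[0]*k-c["cx"])/c["fx"],(u[1]*k-c["cy"])/c["fy"],1]);return (o+d*(z-o[2])/d[2]).round(1)
print("paddle",wr((277.5,200.5),84),"corners",[wr(u,z) for u,z in(((254,176),80),((301,175),80),((255,225),88),((302,225),88))])
print("tcp proj side",proj("side",[s["eef_pos"]]),"top",proj("top",[s["eef_pos"]]))
p=M[:3,:3].T@(-M[:3,3]);print("tcp in wrist560",[(c["fx"]*p[0]/p[2]+c["cx"])*560/512,(c["fy"]*p[1]/p[2]+c["cy"])*560/512])
a=cv2.resize(camera("side")["image"][:,:,::-1],(400,300));b=cv2.resize(camera("top")["image"][:,:,::-1],(400,300))
cv2.imwrite("pics/st2.png",np.hstack([a,b]))
E
```

```text
paddle [ 554.9 -127.6   84. ] corners [array([568.9, -99.1,  80. ]), array([ 584.6, -140.5,   80. ]), array([ 526.1, -115.1,   88. ]), array([ 541. , -157.2,   88. ])]
tcp proj side [[428.91050036 219.25189807]] top [[496.90101841 298.64157948]]
tcp in wrist560 [np.float64(278.88177242518486), np.float64(225.66698998364794)]
```

View pics/st2.png

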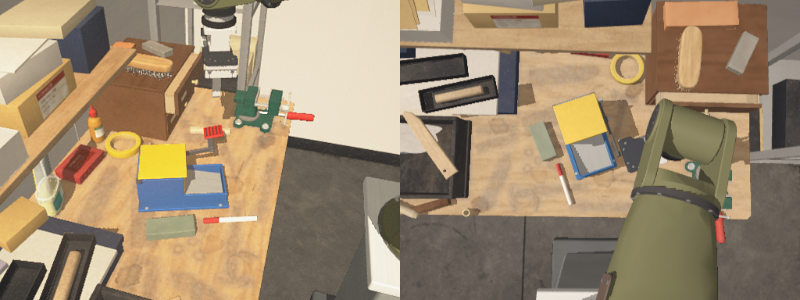

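```bash
python3 - <<'E'
from cell import manip,camera
from h import *
import cv2
s=manip.read_state();print(s["joints"],s["eef_pos"],s["eef_rot"],s["clock"])
a=camera("side")["image"][40:190,190:390,::-1]
cv2.imwrite("pics/s3.png",cv2.resize(a,(800,600),interpolation=cv2.INTER_CUBIC))
E
```

```text
[-2.97358724e-01  3.47241696e-01  1.50168295e+00  9.85853468e-06
  1.29000566e+00  9.31840392e-01] [ 550.21547902 -130.32752882  148.85546468] [ 3.14001255e+00 -2.14276722e-03  3.41596184e-01] 2.475
```

View pics/s3.png

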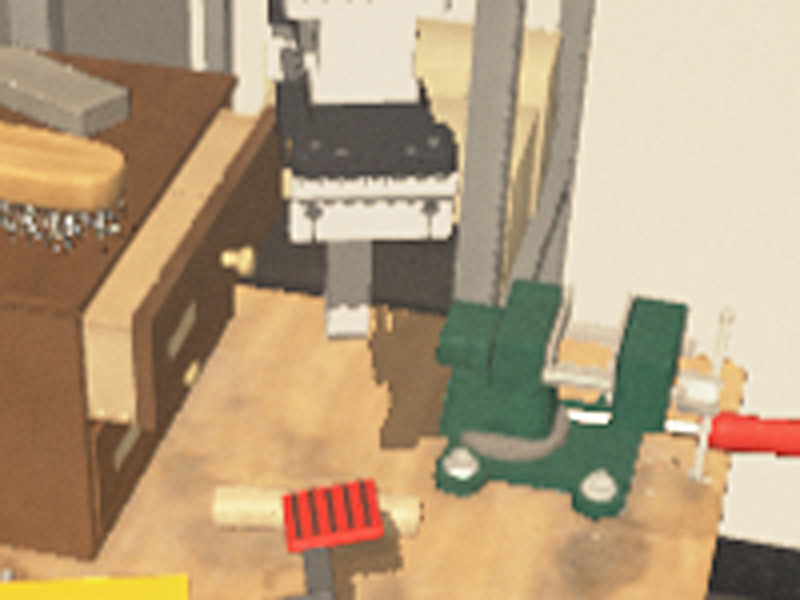

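The side crop puts the fingertip at (348,335), about 23 px (roughly 25 mm) above where the TCP projects. The wrist view agrees, so the fingertips look shorter than nominal. I'll go down by force feedback.

Emit:
{"name": "move_arm", "arguments": {"dp": [[3,2,-25],[0,0,-20],[0,0,-8],[0,0,-5],[0,0,-5],[0,0,0]], "rotation": [[0,0,0],[0,0,0],[0,0,0],[0,0,0],[0,0,0],[0,0,0]], "hand": [0,0,0,0,0,0]}}

```text
clock: 3.28
eef_pos: [552.6, -127.9, 84.2]
eef_rot: [3.142, -0.0, 0.342]
wrist_force: [0.1, -0.1, 0.6]
finger_gap: 0.3
finger_force: 0.0
```

```bash
python3 - <<'E'
from cell import manip,camera
import cv2,numpy as np
for i in range(4): 
    camera("top");s=manip.read_state();print(s["eef_pos"].round(1),s["wrist_force"].round(1))
a=cv2.resize(camera("side")["image"][90:190,200:333,::-1],(399,300));b=cv2.resize(camera("wrist")["image"][:,:,::-1],(400,300))
cv2.imwrite("pics/p4.png",np.hstack([a,b]))
E
```

```text
[ 552.7 -127.9   84.3] [-0.6 -0.  -0.7]
[ 552.7 -127.9   84.4] [-0.2  0.6 -0. ]
[ 552.7 -127.9   84.4] [-1.  -0.1  0.5]
[ 552.7 -127.9   84.3] [-0.5 -0.4  0.5]
```

View pics/p4.png

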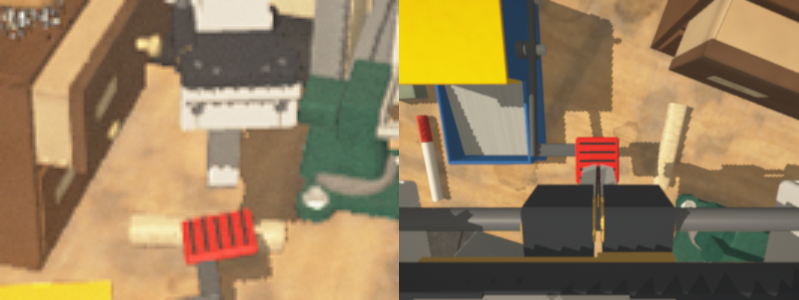

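The tip is still visibly above the paddle: side tip (222,185) against paddle (220,238), and no contact force.

Emit:
{"name": "move_arm", "arguments": {"dp": [[0,0,-8],[0,0,-6],[0,0,-4],[0,0,-4],[0,0,-4],[0,0,-4],[0,0,0]], "rotation": [[0,0,0],[0,0,0],[0,0,0],[0,0,0],[0,0,0],[0,0,0],[0,0,0]], "hand": [0,0,0,0,0,0,0]}}

```text
clock: 4.45
eef_pos: [552.4, -127.8, 53.7]
eef_rot: [-3.141, 0.0, 0.342]
wrist_force: [0.6, -0.5, 1.2]
finger_gap: 0.6
finger_force: 0.0
```

Emit:
{"name": "move_arm", "arguments": {"dp": [[0,0,-5],[0,0,-5],[0,0,-5],[0,0,0]], "rotation": [[0,0,0],[0,0,0],[0,0,0],[0,0,0]], "hand": [0,0,0,0]}}

```text
clock: 4.95
eef_pos: [552.4, -128.1, 38.9]
eef_rot: [3.141, 0.0, 0.342]
wrist_force: [-3.0, -1.6, 4.8]
finger_gap: 0.7
finger_force: 2.3
```

```bash
python3 - <<'E'
from cell import manip,camera
import cv2,numpy as np
c=camera("side")["image"];s=manip.read_state();print(s["eef_pos"].round(1),s["wrist_force"].round(1))
a=cv2.resize(c[90:240,170:370,::-1],(400,300));b=cv2.resize(camera("wrist")["image"][:,:,::-1],(400,300))
cv2.imwrite("pics/p5.png",np.hstack([a,b]))
E
```

```text
[ 552.5 -128.1   39.2] [-2.8 -2.2  5.3]
```

View pics/p5.png

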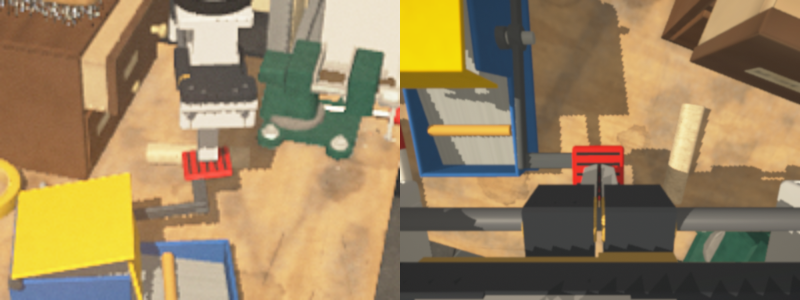

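The fingertips are on the paddle, the lid is part open and the pin is rolling in the tray (wrist view, about (470,130)). I'll press on to the stop.

Emit:
{"name": "move_arm", "arguments": {"dp": [[0,0,-5],[0,0,-5],[0,0,-4],[0,0,-3],[0,0,0]], "rotation": [[0,0,0],[0,0,0],[0,0,0],[0,0,0],[0,0,0]], "hand": [0,0,0,0,0]}}

```text
clock: 5.68
eef_pos: [552.4, -128.1, 22.2]
eef_rot: [3.141, 0.0, 0.342]
wrist_force: [-3.4, -1.9, 5.6]
finger_gap: 0.4
finger_force: 2.9
```

Emit:
{"name": "move_arm", "arguments": {"dp": [[0,0,-2],[0,0,-2],[0,0,0]], "rotation": [[0,0,0],[0,0,0],[0,0,0]], "hand": [0,0,0]}}

```text
clock: 6.05
eef_pos: [552.5, -128.1, 18.3]
eef_rot: [3.141, 0.0, 0.342]
wrist_force: [-3.4, -1.8, 5.5]
finger_gap: 0.3
finger_force: 2.9
```

Emit:
{"name": "move_arm", "arguments": {"dp": [[0,0,-1.5],[0,0,-1.5],[0,0,0]], "rotation": [[0,0,0],[0,0,0],[0,0,0]], "hand": [0,0,0]}}

```text
clock: 6.42
eef_pos: [552.6, -128.1, 15.4]
eef_rot: [3.141, -0.0, 0.342]
wrist_force: [-2.8, -1.6, 6.1]
finger_gap: 0.5
finger_force: 3.0
```

Emit:
{"name": "move_arm", "arguments": {"dp": [[0,0,-1.5],[0,0,-1.5],[0,0,0]], "rotation": [[0,0,0],[0,0,0],[0,0,0]], "hand": [0,0,0]}}

```text
clock: 6.8
eef_pos: [552.8, -128.0, 12.4]
eef_rot: [3.141, -0.0, 0.342]
wrist_force: [-2.8, -1.2, 5.3]
finger_gap: 0.3
finger_force: 2.9
```

```bash
python3 - <<'E'
from cell import manip,camera
import cv2,numpy as np
c=camera("side")["image"];s=manip.read_state();print(s["eef_pos"].round(1),s["wrist_force"].round(1))
a=cv2.resize(c[90:240,170:370,::-1],(400,300));b=cv2.resize(camera("wrist")["image"][:,:,::-1],(400,300))
cv2.imwrite("pics/p6.png",np.hstack([a,b]))
E
```

```text
[ 552.8 -128.    12.5] [-2.6 -1.5  5.9]
```

View pics/p6.png

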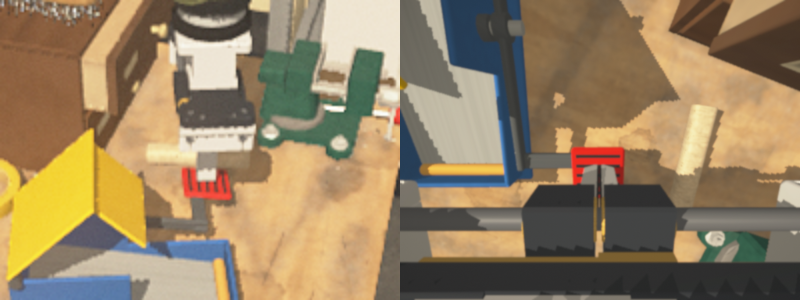

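The lid is well open and the pin lies at the front lip (wrist view (462,170)). The stop hasn't been felt yet.

Emit:
{"name": "move_arm", "arguments": {"dp": [[0,0,-1.5],[0,0,-1.5],[0,0,0]], "rotation": [[0,0,0],[0,0,0],[0,0,0]], "hand": [0,0,0]}}

```text
clock: 7.28
eef_pos: [553.0, -127.9, 9.5]
eef_rot: [3.141, -0.001, 0.342]
wrist_force: [-1.0, -0.1, 5.5]
finger_gap: 0.4
finger_force: 2.9
```

Emit:
{"name": "move_arm", "arguments": {"dp": [[0,0,-1.5],[0,0,-1.5],[0,0,0]], "rotation": [[0,0,0],[0,0,0],[0,0,0]], "hand": [0,0,0]}}

```text
clock: 7.65
eef_pos: [553.3, -127.9, 6.8]
eef_rot: [3.141, -0.002, 0.342]
wrist_force: [-0.6, -1.0, 7.5]
finger_gap: 0.5
finger_force: 3.6
```

Emit:
{"name": "move_arm", "arguments": {"dp": [[0,0,-1.5],[0,0,-1],[0,0,0]], "rotation": [[0,0,0],[0,0,0],[0,0,0]], "hand": [0,0,0]}}

```text
clock: 8.02
eef_pos: [553.7, -127.9, 6.1]
eef_rot: [3.14, -0.003, 0.342]
wrist_force: [-8.9, 2.1, 26.5]
finger_gap: 0.6
finger_force: 13.8
```

The stop is reached: the force jumped to 26 N. I'll relax the press slightly, hold for a second, and check the pin is still.

Emit:
{"name": "move_arm", "arguments": {"dp": [[0,0,0.7],[0,0,0],[0,0,0],[0,0,0],[0,0,0],[0,0,0],[0,0,0],[0,0,0]], "rotation": [[0,0,0],[0,0,0],[0,0,0],[0,0,0],[0,0,0],[0,0,0],[0,0,0],[0,0,0]], "hand": [0,0,0,0,0,0,0,0]}}

```text
clock: 9.02
eef_pos: [553.6, -127.9, 6.3]
eef_rot: [3.14, -0.002, 0.342]
wrist_force: [-6.9, 1.1, 21.0]
finger_gap: 0.5
finger_force: 10.8
```

```bash
python3 - <<'E'
from cell import manip,camera
import cv2,numpy as np
c=camera("side")["image"]
for i in range(8):d=camera("side")["image"]
s=manip.read_state();print(s["eef_pos"].round(1),s["wrist_force"].round(1),np.abs(c.astype(int)-d).max(2)[200:260,230:300].max(),np.abs(c.astype(int)-d).mean())
cv2.imwrite("pics/p7.png",cv2.resize(d[130:280,170:370,::-1],(600,450)))
E
```

```text
[ 553.6 -127.9    6.3] [-5.8  1.1 22. ] 10 1.9420132107204862
```

View pics/p7.png

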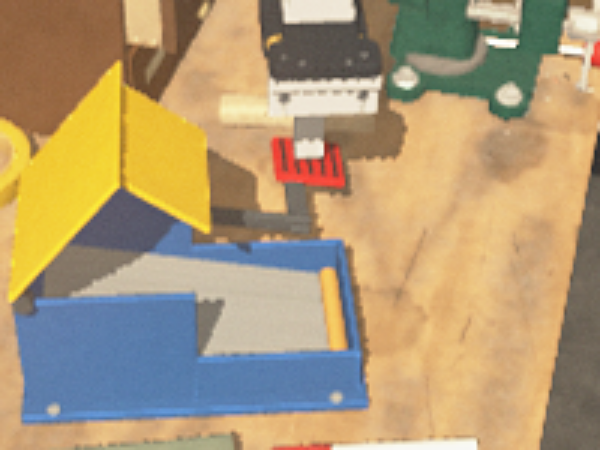

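The pin rests at the lip (333,308), the lid is fully open and nothing is moving. Now I'll ease the paddle up at about 0.03 m/s.

Emit:
{"name": "move_arm", "arguments": {"dp": [[0,0,2],[0,0,3],[0,0,4],[0,0,4],[0,0,4],[0,0,4],[0,0,4],[0,0,4],[0,0,4],[0,0,4]], "rotation": [[0,0,0],[0,0,0],[0,0,0],[0,0,0],[0,0,0],[0,0,0],[0,0,0],[0,0,0],[0,0,0],[0,0,0]], "hand": [0,0,0,0,0,0,0,0,0,0]}}

```text
clock: 10.72
eef_pos: [553.1, -127.7, 41.7]
eef_rot: [3.141, -0.001, 0.342]
wrist_force: [3.1, 1.3, 3.5]
finger_gap: 0.3
finger_force: 2.0
```

Emit:
{"name": "move_arm", "arguments": {"dp": [[0,0,3],[0,0,3],[0,0,3],[0,0,3],[0,0,3],[0,0,3],[0,0,3],[0,0,3],[0,0,0]], "rotation": [[0,0,0],[0,0,0],[0,0,0],[0,0,0],[0,0,0],[0,0,0],[0,0,0],[0,0,0],[0,0,0]], "hand": [0,0,0,0,0,0,0,0,0]}}

```text
clock: 11.85
eef_pos: [552.7, -127.9, 65.5]
eef_rot: [3.141, -0.0, 0.342]
wrist_force: [-0.3, 0.5, 0.5]
finger_gap: 0.6
finger_force: 0.0
```

Contact is released. I'll move clear.

Emit:
{"name": "move_arm", "arguments": {"dp": [[0,0,15],[0,0,30],[0,0,40],[0,0,40],[0,0,40],[-20,-20,20],[-40,-42,0],[-40,-42,0],[-40,-42,0],[0,0,0]], "rotation": [[0,0,0],[0,0,0],[0,0,0],[0,0,0],[0,0,0],[0,0,0],[0,0,0],[0,0,0],[0,0,0],[0,0,0]], "hand": [0,0,0,0,0,0,0,0,0,0]}}

```text
clock: 13.1
eef_pos: [410.5, -276.0, 251.5]
eef_rot: [3.14, -0.0, 0.338]
wrist_force: [1.2, -0.3, 0.4]
finger_gap: 0.6
finger_force: 0.0
```

```bash
python3 - <<'E'
from cell import manip,camera
import cv2
cv2.imwrite("pics/p8.png",cv2.resize(camera("side")["image"][100:300,150:400,::-1],(750,600)))
E
```

```text
(no output)
```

View pics/p8.png

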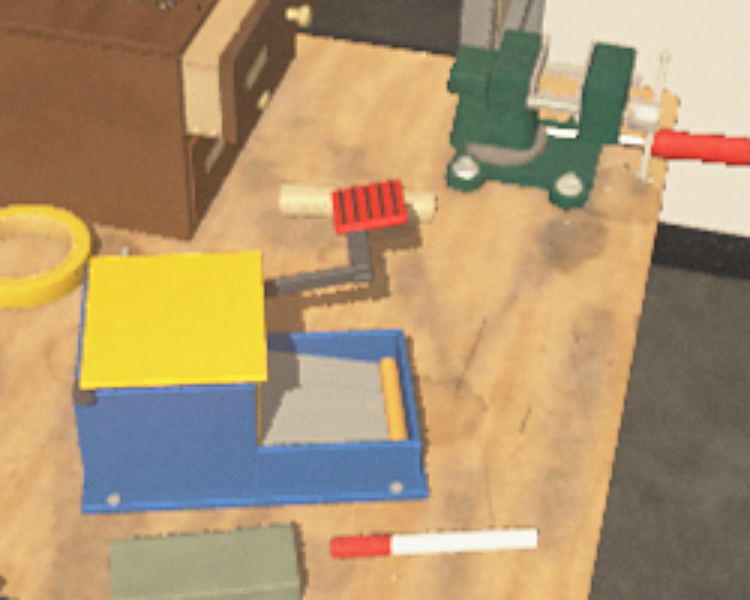

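The lid is shut, the paddle is up, the pin is in the tray at (394,397), and the bystanders look undisturbed.

```bash
python3 -c "
from cell import manip;print(manip.sign_off())"
```

```text
the job is handed in; nothing more can be done
None
```

I pressed the paddle to its stop and held it until the pin lay still at the tray's front lip, then eased the lid shut, moved clear and handed the job in; the verdict was not shown.

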